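Centre a barrel under the probe and hold the tester down

ROBOT

A 7-joint arm with a two-finger parallel gripper is mounted at the origin on the work surface. World frame = base frame: x ahead of the robot, y to its left, z up, the work surface at z = 0. Lengths are in m, angles in rad, forces in N, time in s.
With the tool pointing down it reaches from about 0.35 to 0.9 m from the base axis. Payload 19.9 kg.
Tool frame: the origin (TCP) lies at the very end of the fingers, on their centre line; the grasp point (between the pads) lies 19 mm behind it; z points along the fingers, y is the line along which they close (so a half turn about z gives the same grasp; the last joint's range is limited). The gripper opens to 85 mm and grips with 20 to 120 N. Pads are 22 mm wide; open, the fingers measure 114 mm over their backs; the gripper's body (76 mm by 85 mm) begins 54 mm behind the grasp point. The pads swing forward as they close: fully open they stand 13 mm farther back than shut.
Start: joints at [-1.167, 0.417, -0.01, 1.614, 0.005, 1.111, -0.053], TCP at [0.269, 0.564, 0.231] pointing down, gripper open.
Joint ranges: [-2.81, 2.81], [-0.39, 2.02], [-1.27, 1.25], [0.06, 2.57], [-1.19, 4.33], [0.19, 2], [-2.82, 2.82]. Speed limits (rad/s): [1.89, 1.89, 2.39, 2.39, 3.01, 3.01, 3.01].

INTERFACE

Orientations are given as a unit quaternion [x, y, z, w].
In Python, from cell import ctrl gives the robot as it stands.
- The arm moves only by the shell command python3 -m jog 'ROWS' [FORCE]. ROWS is JSON, one flat list of numbers, 7 for each row, row after row: the shift along the tool's x, y, z in mm, then the turn, a rotation vector about the tool's x, y, z in degrees, then the finger opening in mm, from 0 to 85.4. In form: [x, y, z, ax, ay, az, gripper, x, y, z, ax, ay, az, gripper, ...]. A call has 1 to 10 rows; each row is the pose to reach, as a shift and turn from the pose commanded when the call began, along the tool's axes at that moment; what a row does not reach only later rows make up. A row lasts 1/10 s, in which the tool goes at most 50 mm and 8.59 degrees, less where a joint would pass 70% of its speed; a pose out of reach is approached as far as the arm can. A call with a gripper value outside its range is refused whole. The fingers move at their own pace and stop on an object; FORCE is the grip in N (left out, the last holds). Time passes only in rows, so rows that repeat a pose let the fingers close. It gives the time, the measured TCP pose, the force and the opening at its end, in the units of the state.
- ctrl.get_obs(): the state, without advancing time (a new reading comes with each control period).
- ctrl.snapshot(name): name is "scene" or "top" or "wrist"; returns (picture, depth): 480x640x3 uint8, red, green, blue; 480x640 float32, m along the optical axis (not along the pixel's ray), 0 where there is no reading.
- ctrl.camera_params(name): a dict with "fx", "fy", "cx", "cy" (pixels), "T" (4x4, takes a point from camera to world coordinates); the wrist camera has in their place "tool_from_camera" (4x4, takes a point from camera to tool coordinates, whose origin is the TCP and whose axes are the flange's). Camera axes: x right, y up, looking along -z (the intrinsics and any distortion apply to the point x, -y, -z); pixel columns grow to the right and rows downward; lengths in m; the calibration is good to about 2 mm. A picture is of the moment at which its call begins: read the wrist's pose just before it. camera_params takes no time and is no camera call.
- ctrl.job_done(): hands the job in, once; it reports no verdict.
The state is a dict: "time_s": time; "q": joint angles; "qvel": joint speeds; "effort": joint torques, N m; "eef_pos": TCP position; "orientation": TCP orientation; "contact_force": force on the tool from outside, world axes, zero at the start; "wrist_torque": the same for the moment, N m; "opening": finger opening in m.
Only numpy, scipy, OpenCV 4.12 (cv2) and the standard library are available. Lean on these libraries where they do the work, as an engineer would, in place of code of your own. Each camera call takes 0.05 s, during which the arm holds its last target. There are 200 camera calls.

TASK

Turn the black knob in small steps until the carriage's red pointers line up with the white lines on the press head's feet, so that the black barrel stands right under the probe. Only then push the yellow spring-loaded palm cap down with the fingers until the white collar is in the green band (about 14 mm down), never as far as the red, and finish while still holding it there: the program ends with the cap pressed, not let go. Leave the spare barrels, tray, tape, jar and screwdriver where they are.

Things in the scene. Friction and masses are not known exactly. Their poses are not given: they have to be found in the camera images.
- station: grey base plate of the probe tester, fixed on the table, 160 x 420 x 15 mm, origin on the table under the middle of the rail; its +y runs along the rail from the knob towards the press head, its z is up. Things stand on its top, 15 mm above the table
- knob_grip (a point): black knob on an aluminium gear housing near the base's -y end: a 25 mm radius disc topped by an upright grip bar 48 mm long, 14 mm thick. The point is on the knob's vertical axis, 7 mm below the bar's top and 23 mm above the disc's upper face. At joint value 0 the bar's length lies along the base's x axis (thickness along its y)
- knob (a joint): angle of that knob, rad, grows clockwise seen from above, range 0 to 4.2 (starts 0.3 to 1.0). By rack and pinion each rad clockwise moves the carriage 20 mm along the base's +y, and back counter-clockwise; light friction (about 0.06 N m) keeps it where it is left
- pointer (a point): carriage: aluminium slide on the rail carrying one upright black barrel (18 mm diameter, top about 75 mm above the table, 10 mm bore) in a blue clamp. The point is on the barrel's axis at the height of the two red pointers, 5 mm wide, which stick out of the carriage to both sides (base +x and -x) in line with that axis
- mark (a point): press head: blue column and arm bolted on the base at a varying place along the rail, on the +y side of the starting carriage; two flat dark feet beside the rail each bear a 5 mm white line. The point is on the probe's axis at the lines' height, axes parallel to the base's. Lined up: red pointers over white lines, pointer and mark at the same y in the base's frame (within 3 mm)
- palm_cap: yellow palm cap of the spring-loaded probe plunger on the press head's arm: flat disc 42 mm diameter, 14 mm thick, origin at the centre of its underside; moves straight down when pressed. The arm below it (32 mm wide, top 143 mm above the table) extends 81 mm from the probe's axis to the base's +y and 25 mm to -y
- cap_top (a point): centre of the upper face of the yellow palm cap, about 187 mm above the table when up
- travel (a joint): how far the cap is pressed down, m: 0 up, stop at 0.024. Spring: 5 N to start, then 0.5 N per mm more (12 N at 14 mm); it rises by itself when let go. A white collar on the rod is in the green band of the scale from 0.010 to 0.018 (middle 0.014) and reaches the red band at 0.020
- spare1: loose spare black barrel (tube), standing upright on the base plate near its +y end, 18 mm diameter, 40 mm tall, origin at its underside; leave alone
- spare2: loose spare black barrel (tube), standing upright on the base plate near its +y end, 18 mm diameter, 40 mm tall, origin at its underside; leave alone
- spare3: loose spare black barrel standing on the table, 18 mm diameter, 40 mm tall, origin at its underside; leave alone
- tray: loose blue tray full of black barrels, 160 x 120 x 40 mm, origin at its underside; leave alone
- tape: loose amber tape roll lying flat, 90 mm diameter, 24 mm high; leave alone
- jar: loose jar with white cap, 60 mm diameter, 75 mm high; leave alone
- driver: loose screwdriver with red handle lying on the table; leave alone

How it is judged:
By the outcome, as a careful person would: the job done as asked, in the order asked, and still so for the second after the job is handed in, while the arm keeps its last pose, push and grip.
It also fails if it takes over 64 s, if anything falls off the work surface, if the arm or the gripper's body presses on something with over 40 N, if the wrist force passes 120 N, or if a joint passes its speed limit or range.

## Working session

There is one attempt and no reset: what is moved stays moved. The work goes in short steps, Python scripts to look and compute and a shell command to move; the robot and the scene stay as the last step left them, time stands still between calls to the robot, and variables do not carry over. Pictures are saved under pics/ and viewed, on a budget of 10 in all, crops included, one or two more only if the job needs it, and the job is handed in when it is done.

```bash
mkdir -p pics; ls
python3 - <<'E'
from cell import ctrl
import cv2,numpy as np
np.set_printoptions(precision=4,suppress=True)
o=ctrl.get_obs();print(o)
for n in("scene","top"):
    p,d=ctrl.snapshot(n);cv2.imwrite(f"pics/{n}0.png",p[:,:,::-1]);np.save(f"pics/{n}0.npy",d);print(n,ctrl.camera_params(n))
print(ctrl.camera_params("wrist"))
E
```

```text
pics
{'time_s': 0.0, 'q': array([-1.1675,  0.418 , -0.0103,  1.6142,  0.0047,  1.1107, -0.053 ]), 'qvel': array([-0.0004,  0.001 ,  0.0009,  0.0002,  0.0004, -0.0001,  0.0012]), 'effort': array([  0.0008, -86.4446,   0.6797, -43.4919,   0.0191,   0.0073,
        -0.    ]), 'eef_pos': array([0.2688, 0.5639, 0.2307]), 'orientation': array([ 0.2206,  0.9754, -0.0006, -0.0001]), 'contact_force': array([ 0.1886, -0.0807, -0.3349]), 'wrist_torque': array([0.0086, 0.0218, 0.0234]), 'opening': 0.08490590404186892}
scene {'fx': 456.87517658914254, 'fy': 456.87517658914254, 'cx': 322.6807570006159, 'cy': 230.42637010864902, 'T': array([[-0.8981, -0.2495,  0.3621,  0.8891],
       [ 0.4397, -0.5251,  0.7287,  0.7848],
       [ 0.0084,  0.8137,  0.5813,  0.7591],
       [ 0.    ,  0.    ,  0.    ,  1.    ]])}
top {'fx': 518.6673325174415, 'fy': 518.6673325174415, 'cx': 318.0766680813969, 'cy': 241.91539117018968, 'T': array([[ 0.018 ,  0.9919, -0.1261,  0.287 ],
       [-0.9998,  0.0175, -0.0051,  0.0185],
       [-0.0029,  0.1262,  0.992 ,  1.6611],
       [ 0.    ,  0.    ,  0.    ,  1.    ]])}
{'fx': 387.4223874847321, 'fy': 387.4223874847321, 'cx': 320.29208480682485, 'cy': 246.72628167589082, 'tool_from_camera': array([[ 0.0003,  0.9536,  0.301 ,  0.0773],
       [ 1.    , -0.0002, -0.0003, -0.0001],
       [-0.0003,  0.301 , -0.9536, -0.1421],
       [ 0.    ,  0.    ,  0.    ,  1.    ]])}
```

View pics/scene0.png

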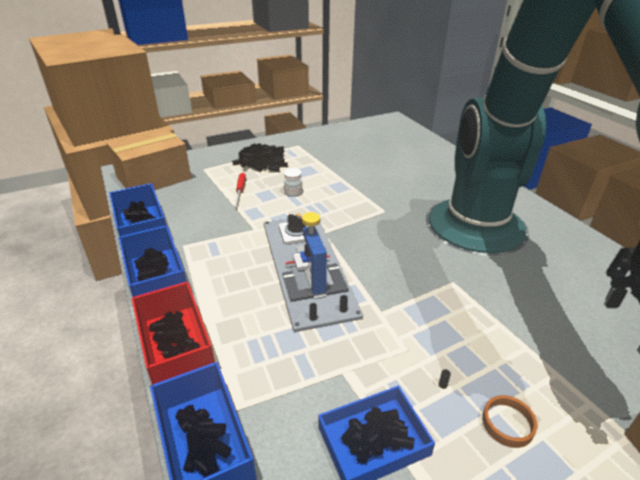

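View pics/top0.png

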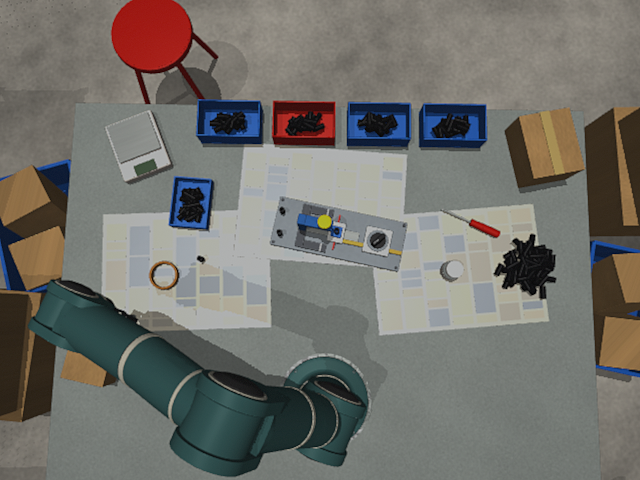

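The scene view shows the station with knob at (297,224), cap (311,218), spares (313,312) and (343,303). In the top view the plate spans corners (281,196)-(408,223)-(397,271)-(271,246), with the knob at (378,239) and the cap at (325,222).

```bash
cat > h.py <<'E'
import numpy as np,cv2
from cell import ctrl
np.set_printoptions(precision=4,suppress=True)
def ray(c,T,u,v):
    d=np.array([(u-c['cx'])/c['fx'],-(v-c['cy'])/c['fy'],-1.]); return T[:3,3],T[:3,:3]@d
def onz(c,T,u,v,z):
    o,d=ray(c,T,u,v); return o+d*(z-o[2])/d[2]
def cloud(c,T,D):
    v,u=np.mgrid[:480,:640]
    P=np.stack([(u-c['cx'])/c['fx']*D,-(v-c['cy'])/c['fy']*D,-D],-1)
    return P@T[:3,:3].T+T[:3,3]
def tri(c1,T1,p1,c2,T2,p2):
    o1,d1=ray(c1,T1,*p1);o2,d2=ray(c2,T2,*p2)
    s=np.linalg.lstsq(np.c_[d1,-d2],o2-o1,rcond=None)[0]
    a,b=o1+s[0]*d1,o2+s[1]*d2
    return (a+b)/2,np.linalg.norm(a-b)
E
python3 - <<'E'
from h import *
for n,roi in(("top",(260,185,420,280)),("scene",(255,205,370,335))):
    c=ctrl.camera_params(n);im=cv2.imread(f"pics/{n}0.png");P=cloud(c,c['T'],np.load(f"pics/{n}0.npy"))
    x0,y0,x1,y1=roi;m=np.zeros((480,640),bool);m[y0:y1,x0:x1]=1
    z=P[...,2]
    for lo in (0.008,):
        k=(m&(z>lo)).astype(np.uint8);nn,L,st,_=cv2.connectedComponentsWithStats(k);i=1+st[1:,4].argmax()
        pts=P[L==i];r=cv2.minAreaRect((pts[:,:2]*1000).astype(np.float32));print(n,'plate rect',r,len(pts))
    hsv=cv2.cvtColor(im,cv2.COLOR_BGR2HSV)
    y=m&(hsv[...,0]>22)&(hsv[...,0]<33)&(hsv[...,1]>180)&(hsv[...,2]>120)
    k=y.astype(np.uint8);nn,L,st,ce=cv2.connectedComponentsWithStats(k)
    for i in range(1,nn):
        if st[i,4]>8: print('yel',ce[i],st[i],'med',np.median(P[L==i],0),'onz',onz(c,c['T'],*ce[i],0.187))
    r=m&((hsv[...,0]<8)|(hsv[...,0]>172))&(hsv[...,1]>130)&(hsv[...,2]>80)
    nn,L,st,ce=cv2.connectedComponentsWithStats(r.astype(np.uint8))
    for i in range(1,nn):print('red',ce[i],st[i,4],np.median(P[L==i],0))
    cv2.imwrite(f"pics/{n}0c.png",cv2.resize(im[y0:y1,x0:x1],None,fx=5 if n=="top" else 4.5,fy=5 if n=="top" else 4.5,interpolation=cv2.INTER_CUBIC))
    if n=="top":
        k=m.copy();k[:,:362]=0;k[:,395:]=0;k[:224]=0;k[255:]=0
        for a,b in((.03,.05),(.05,.07),(.07,.08),(.08,.09),(.09,.1),(.1,.11),(.11,.13)):
            q=P[k&(z>a)&(z<b)]; print(a,b,len(q),q.mean(0) if len(q) else '',q[:,2].max() if len(q) else '')
E
```

```text
top plate rect ((447.613037109375, -20.514328002929688), (423.4819641113281, 330.37530517578125), 78.598388671875) 6248
yel [324.1164 221.3493] [318 215  13  14 146] med [0.5346 0.0101 0.1858] onz [0.5344 0.0098 0.187 ]
red [338.875 218.375] 8 [ 0.571  -0.0384  0.0305]
red [333.1 245.6] 10 [ 0.4798 -0.0205  0.0305]
0.03 0.05 445 [ 0.5015 -0.1609  0.0373] 0.04988892582724702
0.05 0.07 19 [ 0.4975 -0.1585  0.0608] 0.06977072804078222
0.07 0.08 56 [ 0.5029 -0.1612  0.0739] 0.07982454077199752
0.08 0.09 5 [ 0.5001 -0.159   0.0816] 0.08473527364723044
0.09 0.1 0  
0.1 0.11 0  
0.11 0.13 0  
scene plate rect ((627.8748168945312, 288.1936950683594), (1103.960205078125, 202.02804565429688), 72.62166595458984) 7165
red [290.5 262. ] 4 [ 0.5687 -0.0376  0.0341]
```

View pics/top0c.png

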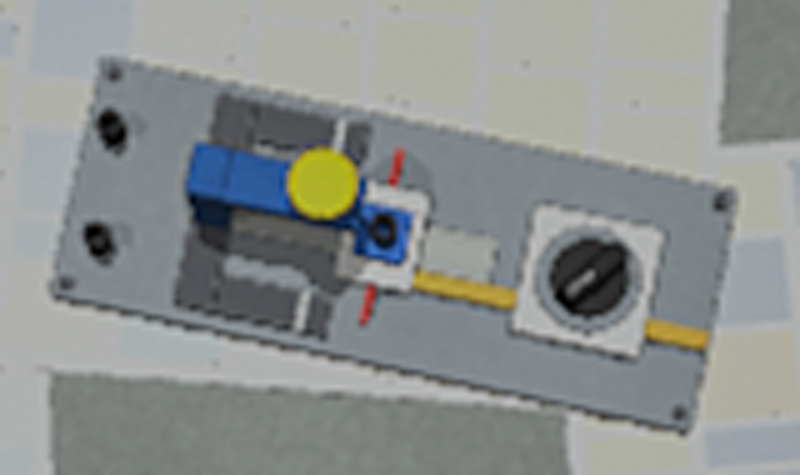

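Crop (5x, offset 260,185): red pointers at (397,168) and (369,305), white lines at (340,132) and (303,310). The knob is at (590,275), with its bar running from lower-left to upper-right. Plate corners are (105,60), (735,192), (690,432), (52,295).

Run:
```python
from h import *
from scipy.spatial.transform import Rotation as R
c=ctrl.camera_params("top");T=c['T'];P=cloud(c,T,np.load("pics/top0.npy"));im=cv2.imread("pics/top0.png")
f=lambda u,v,z:onz(c,T,260+u/5-.4,185+v/5-.4,z)
C=np.array([f(*p,.015) for p in((105,60),(735,192),(690,432),(52,295))]);print(C)
print('edges',[np.linalg.norm(C[i]-C[i-1]) for i in range(4)])
yh=(C[0]+C[3]-C[1]-C[2])[:2];yh/=np.linalg.norm(yh);xh=np.array([yh[1],-yh[0]]);o=C.mean(0)[:2]
print('origin',o,'yh',yh,'yaw deg',np.degrees(np.arctan2(-yh[0],yh[1])))
L=lambda p:np.array([xh@(p[:2]-o),yh@(p[:2]-o)])
for n,u,v,z in(("redA",397,168,.0305),("redB",369,305,.0305),("whA",340,132,.02),("whB",303,310,.02),("cap",324*5-1300+3,221.35*5-925+2,.187),("barrel",383,231,.075),("knobdisc",590,277,.044)):
    p=f(u,v,z);print(n,p,L(p))
m=np.zeros((480,640),bool);m[224:255,362:395]=1
q=P[m&(P[...,2]>.066)];print(len(q),np.percentile(q[:,2],[5,50,95]),q.mean(0),L(q.mean(0)))
r=cv2.minAreaRect((q[:,:2]*1000).astype(np.float32));print(r)
_,_,vt=np.linalg.svd(q[:,:2]-q[:,:2].mean(0));d=vt[0];print('bar dir',d,'in base',xh@d,yh@d,'joint',np.arctan2(-(yh@d),xh@d)%np.pi)
ob=ctrl.get_obs();M=R.from_quat(ob['orientation']).as_matrix();print(M)
```

```text
[[ 0.6419  0.1509  0.015 ]
 [ 0.5625 -0.2563  0.015 ]
 [ 0.4076 -0.2272  0.015 ]
 [ 0.4881  0.1807  0.015 ]]
edges [np.float64(0.15665655346406773), np.float64(0.414840914765125), np.float64(0.15760499864236507), np.float64(0.41568890193729463)]
origin [ 0.5251 -0.038 ] yh [0.1925 0.9813] yaw deg -11.100754881879432
redA [ 0.5717 -0.0384  0.0305] [0.0458 0.0085]
redB [ 0.4834 -0.0218  0.0305] [-0.044   0.0078]
whA [ 0.5963 -0.0018  0.02  ] [0.063  0.0492]
whB [0.4807 0.0199 0.02  ] [-0.0547  0.0483]
cap [0.5344 0.0096 0.187 ] [0.     0.0484]
barrel [ 0.5243 -0.0287  0.075 ] [-0.0026  0.0089]
knobdisc [ 0.502  -0.1601  0.044 ] [ 0.0008 -0.1243]
74 [0.0675 0.0731 0.0835] [ 0.4941 -0.1536  0.1381] [-0.0081 -0.1194]
((406.73309326171875, -76.006591796875), (17.173667907714844, 304.6646423339844), 48.488006591796875)
bar dir [ 0.7637 -0.6456] in base 0.873691832885633 -0.4864797849334985 joint 0.5080560855549293
[[-0.9027  0.4303 -0.0004]
 [ 0.4303  0.9027 -0.001 ]
 [-0.0001 -0.0011 -1.    ]]
```

```bash
python3 -m jog '[-522,-554,0,0,0,17,50,-522,-554,0,0,0,17,50,-522,-554,0,0,0,17,50,-522,-554,0,0,0,17,50,-522,-554,0,0,0,17,50,-522,-554,0,0,0,17,50,-522,-554,0,0,0,17,50,-522,-554,0,0,0,17,50,-522,-554,0,0,0,17,50,-522,-554,0,0,0,17,50]' 40
python3 - <<'E'
from h import *
from scipy.spatial.transform import Rotation as R
c=ctrl.camera_params("top");T=c['T'];P=cloud(c,T,np.load("pics/top0.npy"))
m=np.zeros((480,640),bool);m[228:251,366:391]=1
q=P[m&(P[...,2]>.064)&(P[...,2]<.082)];print(len(q),q.mean(0),cv2.minAreaRect((q[:,:2]*1000).astype(np.float32)))
o=ctrl.get_obs();print(o['q'],R.from_quat(o['orientation']).as_matrix())
E
```

```text
time_s: 1.1
eef_pos: [0.4219, 0.0861, 0.2314]
orientation: [0.362, 0.932, 0.0, 0.0]
contact_force: [1.5, 0.5, 0.4]
opening: 0.0505
69 [ 0.5031 -0.1611  0.0734] ((503.2130126953125, -161.15342712402344), (13.957700729370117, 46.947959899902344), 40.781978607177734)
[-0.6339  0.059   0.3768  2.08   -0.026   1.0066  0.5856] [[-0.7376  0.6752  0.0002]
 [ 0.6752  0.7376  0.0003]
 [ 0.      0.0004 -1.    ]]
```

```bash
python3 -m jog '[-227,-128,0,0,0,4,50,-227,-128,0,0,0,4,50,-227,-128,0,0,0,4,50,-227,-128,0,0,0,4,50,-227,-128,0,0,0,4,50,-227,-128,0,0,0,4,50,-227,-128,30,0,0,4,50,-227,-128,30,0,0,4,50,-227,-128,30,0,0,4,50]'
python3 - <<'E'
from h import *
from scipy.spatial.transform import Rotation as R
o=ctrl.get_obs();p,d=ctrl.snapshot("wrist");c=ctrl.camera_params("wrist")
M=np.eye(4);M[:3,:3]=R.from_quat(o['orientation']).as_matrix();M[:3,3]=o['eef_pos']
T=M@c['tool_from_camera'];P=cloud(c,T,d);np.savez("pics/w1.npz",P=P,T=T)
cv2.imwrite("pics/w1.png",p[:,:,::-1]);print(o['q'],o['eef_pos'],M[:2,1],'tooly deg',np.degrees(np.arctan2(M[1,1],M[0,1])))
near=np.hypot(P[...,0]-.503,P[...,1]+.161)<.035
for a,b in((.038,.05),(.066,.082)):
    q=P[near&(P[...,2]>a)&(P[...,2]<b)];print(a,len(q),np.median(q,0) if len(q) else 0,cv2.minAreaRect((q[:,:2]*1000).astype(np.float32)) if len(q) else 0)
E
```

```text
time_s: 2.0
eef_pos: [0.5025, -0.1591, 0.2014]
orientation: [0.394, 0.919, -0.0, -0.001]
contact_force: [-0.2, 0.5, 0.6]
opening: 0.0496
[-0.233   0.3125  0.5785  1.9027 -0.2026  0.9857  1.1962] [ 0.5025 -0.1591  0.2014] [0.7249 0.6889] tooly deg 43.5424841688915
0.038 1897 [ 0.4987 -0.1582  0.0443] ((502.2519836425781, -158.43136596679688), (55.593833923339844, 59.3489875793457), 46.30731964111328)
0.066 1216 [ 0.4992 -0.1584  0.0742] ((500.2292175292969, -159.63137817382812), (13.978178024291992, 47.771968841552734), 40.961421966552734)
```

View pics/w1.png

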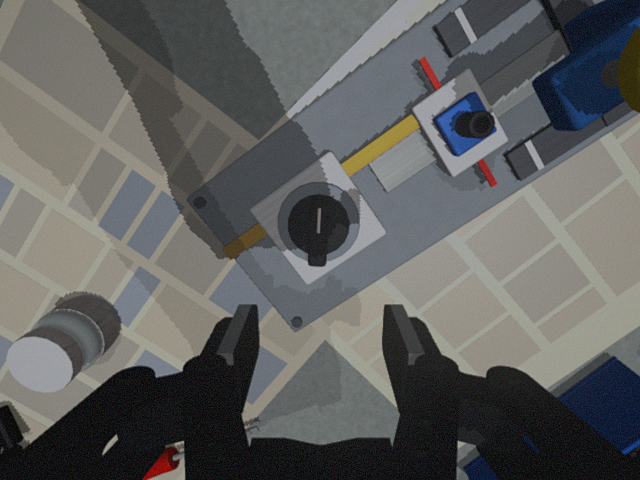

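The wrist view shows the knob at (318,225) with its bar in the finger plane. The fingers straddle the centre column, so the alignment is good. Carriage and lines sit at the upper right: red at (430,75) and (487,170), white at (463,25) and (533,150). Descending to grip.

```bash
python3 -m jog '[0,-2,40,0,0,2.5,50,0,-2,80,0,0,2.5,50,0,-2,115,0,0,2.5,50,0,-2,135,0,0,2.5,50,0,-2,151,0,0,2.5,50,0,-2,151,0,0,2.5,50,0,-2,151,0,0,2.5,10,0,-2,151,0,0,2.5,10,0,-2,151,0,0,2.5,10,0,-2,151,0,0,2.5,10]' 40
```

```text
time_s: 3.05
eef_pos: [0.5019, -0.1613, 0.0517]
orientation: [0.415, 0.91, 0.0, 0.001]
contact_force: [-5.2, -0.3, 12.2]
opening: 0.0135
```

```bash
python3 -m jog '[0,0,-1,0,0,7,10,0,0,-1,0,0,14,10,0,0,-1,0,0,21,10,0,0,-1,0,0,28,10,0,0,-1,0,0,35,10,0,0,-1,0,0,42,10,0,0,-1,0,0,49,10,0,0,-1,0,0,56,10,0,0,-1,0,0,60,10,0,0,-1,0,0,60,10]'
cat > meas.py <<'E'
import sys
from h import *
from scipy.spatial.transform import Rotation as R
o=ctrl.get_obs();M=R.from_quat(o['orientation']).as_matrix();print(o['eef_pos'],o['contact_force'],o['q'],'tooly',np.degrees(np.arctan2(M[1,1],M[0,1])))
p,d=ctrl.snapshot("top");c=ctrl.camera_params("top");T=c['T'];im=p[:,:,::-1].copy();cv2.imwrite(f"pics/top{sys.argv[1]}.png",im)
x0,y0,x1,y1=300,195,370,262
cv2.imwrite(f"pics/top{sys.argv[1]}c.png",cv2.resize(im[y0:y1,x0:x1],None,fx=8,fy=8,interpolation=cv2.INTER_CUBIC))
O=np.array([.5251,-.038]);yh=np.array([.1925,.9813]);xh=np.array([yh[1],-yh[0]])
h=cv2.cvtColor(im,cv2.COLOR_BGR2HSV).astype(int);m=np.zeros((480,640),bool);m[y0:y1,x0:x1]=1
def rep(n,mask,z,w):
    nn,L,st,ce=cv2.connectedComponentsWithStats(mask.astype(np.uint8))
    for i in range(1,nn):
        if st[i,4]>=5:
            k=L==i;v,u=np.nonzero(k);ww=w[k].astype(float);q=onz(c,T,(u*ww).sum()/ww.sum(),(v*ww).sum()/ww.sum(),z)[:2]-O
            print(n,st[i,4],ce[i],'base mm',1000*(xh@q),1000*(yh@q))
rep('red',m&((h[...,0]<9)|(h[...,0]>170))&(h[...,1]>90)&(h[...,2]>60),.0305,h[...,1])
rep('white',m&(h[...,1]<45)&(h[...,2]>135),.02,h[...,2]-100)
rep('yel',m&(h[...,0]>22)&(h[...,0]<33)&(h[...,1]>180)&(h[...,2]>100),.187,np.ones((480,640)))
E
python3 meas.py 1
```

```text
time_s: 4.05
eef_pos: [0.5008, -0.1615, 0.0519]
orientation: [0.815, 0.579, -0.0, 0.0]
contact_force: [-5.3, -3.9, 0.5]
opening: 0.013
[ 0.5008 -0.1615  0.0519] [-5.3493 -3.8648  0.4597] [-0.3263  0.6189  0.7398  2.0078 -0.6112  0.7481  0.453 ] tooly -19.171304963877365
red 12 [332.5 216. ] base mm 47.815382385953235 30.195167357371215
red 17 [326.4706 244.2353] base mm -43.925721592969715 30.141551379478273
white 1483 [341.2023 208.6001] base mm 84.92861037068859 9.695143149843028
white 23 [324.    236.087] base mm -18.97097941233955 43.84322342915739
white 64 [314.75   241.1719] base mm -41.92063453593748 68.24222312778946
white 14 [330.4286 244.4286] base mm -40.85628032058056 18.00505515461445
white 92 [356.3261 249.6848] base mm -40.320441277601006 -65.90230625664333
white 32 [310.1562 250.8125] base mm -74.5945719261127 76.80737483031807
white 130 [306.3231 256.4769] base mm -94.96110325032076 84.85582509057579
yel 150 [324.1    221.5133] base mm -0.5486340289541379 48.638930770221876
```

```bash
python3 -m jog '[0,0,0,0,0,7,10,0,0,0,0,0,14,10,0,0,0,0,0,21,10,0,0,0,0,0,28,10,0,0,0,0,0,35,10,0,0,0,0,0,42,10,0,0,0,0,0,47,10,0,0,0,0,0,50,10,0,0,0,0,0,50,10]'
python3 meas.py 2 | grep -v white
```

```text
time_s: 5.0
eef_pos: [0.5001, -0.1609, 0.0518]
orientation: [0.983, 0.181, -0.001, -0.001]
contact_force: [-11.8, -0.2, 9.3]
opening: 0.0131
[ 0.5001 -0.1609  0.0518] [-11.8473  -0.1625   9.3069] [-0.4623  0.7192  0.9425  2.0121 -0.8013  0.8364 -0.2594] tooly -69.12505766168849
yel 151 [324.1126 221.4702] base mm -0.41797424790288257 48.62976323230707
```

View pics/top2c.png

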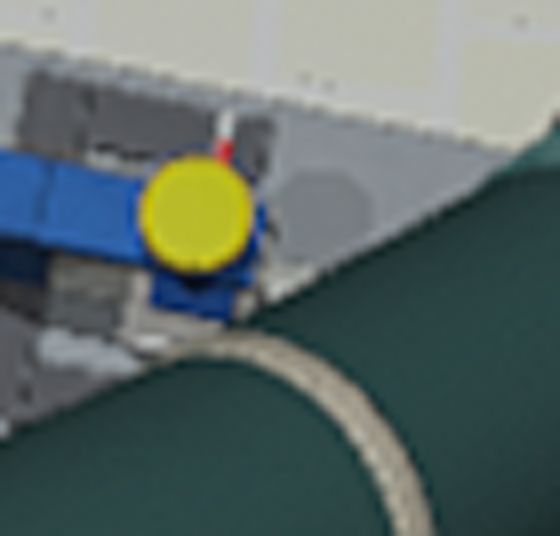

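The red pointer (226,150) is almost in line with the white line (227,125) on the +x side; the arm hides the other side. I'll let go, lift and check with the wrist camera.

```bash
python3 -m jog '[0,0,0,0,0,0,50,0,0,0,0,0,0,50,0,0,0,0,0,0,50,0,0,-40,0,0,0,50,0,0,-80,0,0,0,50,0,0,-120,0,0,0,50,21,-56,-150,0,0,0,50,21,-56,-150,0,0,0,50,21,-56,-150,0,0,0,50,21,-56,-150,0,0,0,50]'
cat > wrist.py <<'E'
import sys
from h import *
from scipy.spatial.transform import Rotation as R
o=ctrl.get_obs();p,d=ctrl.snapshot("wrist");c=ctrl.camera_params("wrist")
M=np.eye(4);M[:3,:3]=R.from_quat(o['orientation']).as_matrix();M[:3,3]=o['eef_pos']
T=M@c['tool_from_camera'];P=cloud(c,T,d);np.savez(f"pics/w{sys.argv[1]}.npz",P=P,T=T)
cv2.imwrite(f"pics/w{sys.argv[1]}.png",p[:,:,::-1])
h=cv2.cvtColor(p,cv2.COLOR_RGB2HSV).astype(int)
O=np.array([.5251,-.038]);yh=np.array([.1925,.9813]);xh=np.array([yh[1],-yh[0]])
B=np.stack([(P[...,:2]-O)@xh,(P[...,:2]-O)@yh,P[...,2]],-1)*1000
reg=(abs(B[...,0])<78)&(B[...,1]>20)&(B[...,1]<80)&(B[...,2]>12)&(B[...,2]<45)
for n,m in(('red',((h[...,0]<9)|(h[...,0]>170))&(h[...,1]>100)&(h[...,2]>50)),('white',(h[...,1]<50)&(h[...,2]>120)&(abs(B[...,0])>48)),('yel',(h[...,0]>22)&(h[...,0]<33)&(h[...,1]>150)&(h[...,2]>80))):
    k=(m&(reg if n!='yel' else (B[...,2]>170))).astype(np.uint8);nn,L,st,ce=cv2.connectedComponentsWithStats(k)
    for i in range(1,nn):
        if st[i,4]>15:print(n,st[i,4],ce[i],'depth-base mean',B[L==i].mean(0),'med',np.median(B[L==i],0))
near=(abs(B[...,0])<40)&(abs(B[...,1]+124)<40)&(B[...,2]>66)&(B[...,2]<82)
if near.sum()>50:print('bar',cv2.minAreaRect(P[near][:,:2].astype(np.float32)*1000))
E
python3 wrist.py 2
```

```text
time_s: 6.05
eef_pos: [0.501, -0.1009, 0.2014]
orientation: [0.983, 0.183, 0.0, -0.0]
contact_force: [-0.5, -0.9, 0.0]
opening: 0.0502
red 266 [232.2594  81.5414] depth-base mean [44.2113 46.5736 31.1426] med [44.4588 46.5849 31.3637]
red 102 [176.3333 190.1667] depth-base mean [-51.5865  46.3563  30.7342] med [-51.8262  46.07    31.207 ]
white 1225 [255.9763  57.2131] depth-base mean [68.7467 42.7406 15.3807] med [71.9538 41.9101 14.5479]
white 711 [181.5781 208.0872] depth-base mean [-68.3804  39.2056  15.2132] med [-72.3685  30.3487  14.4506]
yel 8608 [ 90.257  138.4384] depth-base mean [  0.9121  47.5839 187.0272] med [  0.8963  47.9186 186.3651]
bar ((501.17724609375, -160.04971313476562), (47.79315948486328, 14.304526329040527), 21.099002838134766)
```

View pics/w2.png

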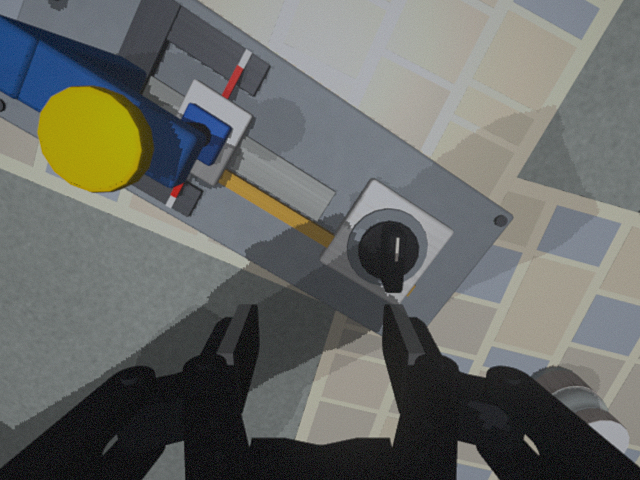

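Wrist view: red at (232,82) and (176,190), with the white lines at (245,60) and (173,200) visible just beyond them. They are nearly aligned, so I'll measure the residual.

```bash
cat > res.py <<'E'
import sys
from h import *
n=sys.argv[1];P=np.load(f"pics/w{n}.npz")['P'];im=cv2.imread(f"pics/w{n}.png");h=cv2.cvtColor(im,cv2.COLOR_BGR2HSV).astype(int)
O=np.array([.5251,-.038]);yh=np.array([.1925,.9813]);xh=np.array([yh[1],-yh[0]])
B=np.stack([(P[...,:2]-O)@xh,(P[...,:2]-O)@yh,P[...,2]],-1)*1000
# vertically above the foot: z 16..26; bright vs dark foot
for s in(1,-1):
    foot=(s*B[...,0]>51)&(s*B[...,0]<66)&(B[...,1]>30)&(B[...,1]<60)&(B[...,2]>16.5)&(B[...,2]<26)
    w=foot&(h[...,1]<50)&(h[...,2]>110)
    r=(s*B[...,0]>30)&(s*B[...,0]<66)&(abs(B[...,1]-47)<8)&(B[...,2]>28)&(B[...,2]<36)&((h[...,0]<9)|(h[...,0]>170))&(h[...,1]>100)
    for m,k in((w,'white'),(r,'red')):
        q=B[m];print(s,k,len(q),q.mean(0) if len(q) else '',np.percentile(q[:,1],[5,95]) if len(q) else '')
E
python3 res.py 2
```

```text
1 white 101 [61.5548 48.3584 22.8882] [45.9465 50.8325]
1 red 258 [44.18   46.6091 31.3606] [44.3627 48.9461]
-1 white 42 [-63.3727  48.2674  23.0451] [46.0326 50.6401]
-1 red 96 [-51.4318  46.3464  31.1934] [44.3867 48.9195]
```

Both sides agree: the pointer is 1.8 mm short, which is about 5° of knob. Regripping and turning 5°.

```bash
python3 -m jog '[-21,56,30,0,0,0,50,-21,56,70,0,0,0,50,-21,56,110,0,0,0,50,-21,56,135,0,0,0,50,-21,56,149,0,0,0,50,-21,56,149,0,0,0,10,-21,56,149,0,0,0,10,-21,56,149,0,0,0,10,-21,56,149,0,0,2.5,10,-21,56,149,0,0,5,10]' 40
python3 -m jog '[0,0,0,0,0,0,10,0,0,0,0,0,0,50,0,0,0,0,0,0,50,0,0,0,0,0,0,50,0,0,-40,0,0,0,50,0,0,-80,0,0,0,50,0,0,-120,0,0,0,50,16,-58,-150,0,0,0,50,16,-58,-150,0,0,0,50,16,-58,-150,0,0,0,50]'
python3 wrist.py 3 | grep bar; python3 res.py 3
```

```text
time_s: 7.1
eef_pos: [0.5016, -0.1605, 0.0536]
orientation: [0.99, 0.139, 0.001, -0.0]
contact_force: [-4.9, 2.6, 6.6]
opening: 0.0134
time_s: 8.1
eef_pos: [0.5016, -0.0982, 0.2034]
orientation: [0.99, 0.141, 0.001, -0.0]
contact_force: [1.4, -0.0, -0.2]
opening: 0.0504
bar ((501.3868713378906, -160.17843627929688), (47.54601287841797, 14.426575660705566), 15.743921279907227)
1 white 106 [60.7181 48.038  23.0518] [45.794  50.5206]
1 red 254 [44.1797 48.2555 31.2855] [46.0874 50.6869]
-1 white 47 [-62.476   47.8298  23.08  ] [45.7217 50.4432]
-1 red 75 [-52.5034  48.0508  31.2708] [46.1108 50.6713]
```

The pointers and lines now coincide within 0.2 mm on both sides. Next I'll go above the cap with the fingers shut.

```bash
python3 -m jog '[0,0,-20,0,0,0,0,30,-45,-20,0,0,0,0,62,-94,-20,0,0,0,0,62,-94,-20,0,0,0,0,62,-94,-20,0,0,0,0,62,-94,-20,0,0,0,0,62,-94,-10,0,0,0,0,62,-94,0,0,0,0,0,62,-94,8,0,0,0,0,62,-94,8,0,0,0,0]' 40
```

```text
time_s: 9.15
eef_pos: [0.5337, 0.0062, 0.193]
orientation: [0.99, 0.139, -0.001, 0.0]
contact_force: [-0.2, -0.1, 0.4]
opening: -0.0001
```

```bash
python3 -m jog '[1,-3,2,0,0,0,0,1,-3,4,0,0,0,0,1,-3,6,0,0,0,0,1,-3,8,0,0,0,0,1,-3,9,0,0,0,0,1,-3,9,0,0,0,0]'; python3 -m jog '[0,0,1,0,0,0,0,0,0,2,0,0,0,0,0,0,3,0,0,0,0,0,0,3,0,0,0,0]'
```

```text
time_s: 9.75
eef_pos: [0.5346, 0.0099, 0.1854]
orientation: [0.99, 0.139, 0.0, -0.0]
contact_force: [-0.7, 1.4, 3.8]
opening: 0.0002
time_s: 10.15
eef_pos: [0.5346, 0.0099, 0.1825]
orientation: [0.99, 0.139, 0.0, -0.0]
contact_force: [-2.2, 0.4, 6.2]
opening: 0.0003
```

```bash
python3 -m jog '[0,0,2,0,0,0,0,0,0,4,0,0,0,0,0,0,6,0,0,0,0,0,0,8,0,0,0,0,0,0,9.5,0,0,0,0,0,0,9.5,0,0,0,0,0,0,9.5,0,0,0,0]'
python3 - <<'E'
from h import *
print(ctrl.get_obs()['contact_force'])
p,d=ctrl.snapshot("scene");c=ctrl.camera_params("scene");cv2.imwrite("pics/s5.png",cv2.resize(p[195:305,255:365,::-1],None,fx=5,fy=5,interpolation=cv2.INTER_CUBIC))
P=cloud(c,c['T'],d);h=cv2.cvtColor(p,cv2.COLOR_RGB2HSV).astype(int)
O=np.array([.5342,.009]);k=(np.hypot(P[...,0]-O[0],P[...,1]-O[1])<.03)&(h[...,0]>20)&(h[...,0]<35)&(h[...,1]>130)
print(k.sum(),np.percentile(P[k][:,2],[5,50,90]) if k.sum() else '')
p0=cv2.imread("pics/scene0.png");h=cv2.cvtColor(p0,cv2.COLOR_BGR2HSV).astype(int);P=cloud(c,c['T'],np.load("pics/scene0.npy"))
k=(np.hypot(P[...,0]-O[0],P[...,1]-O[1])<.03)&(h[...,0]>20)&(h[...,0]<35)&(h[...,1]>130);print(k.sum(),np.percentile(P[k][:,2],[5,50,90]) if k.sum() else '')
E
```

```text
time_s: 10.85
eef_pos: [0.5347, 0.0099, 0.1732]
orientation: [0.99, 0.139, 0.0, -0.0]
contact_force: [-3.5, 1.9, 11.0]
opening: 0.0001
[-3.5073  1.887  11.0176]
113 [0.1652 0.1732 0.1753]
178 [0.1807 0.1877 0.1895]
```

View pics/s5.png

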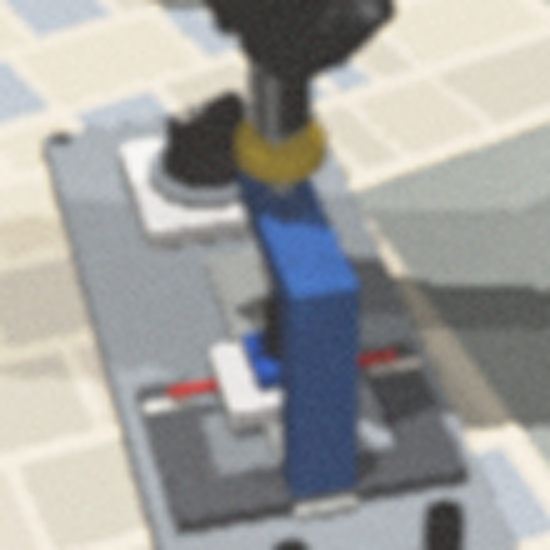

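The fingers press the cap at (280,150), and the red pointers line up with the white lines at (185,390) and (385,358). The scene depth gives 14.5 mm of travel, the TCP height about 13.5 mm and the force about 12 mm, so the collar is in the green band by all three.

```bash
python3 -m jog '[0,0,0.5,0,0,0,0,0,0,0.5,0,0,0,0,0,0,0.5,0,0,0,0]'; python3 -c "
from cell import ctrl
print(ctrl.job_done())"
```

```text
time_s: 11.2
eef_pos: [0.5347, 0.0099, 0.1728]
orientation: [0.99, 0.139, 0.0, -0.0]
contact_force: [-3.4, 1.7, 11.0]
opening: 0.0
the job is handed in; nothing more can be done
None
```

I turned the black knob clockwise about 115° in three grips' worth of steps (60°, 50°, then 5° after a re-grip). I then pressed the yellow cap with the shut fingers and handed the job in at about 11 s, still holding it down.

- **Alignment:** the wrist camera, checked before pressing, put the red pointers within about 0.2 mm of the white lines on both sides. The scene picture taken during the press still showed them in line.
- **Cap travel:** three estimates differ slightly but all lie in the 10–18 mm green band:
  - 14.5 mm from scene depth
  - about 14 mm from the tool height
  - about 12 mm from the 11 N vertical force

I did not see the white collar against the scale directly. The spares, tray, tape, jar and screwdriver were never approached, but I made no separate check of them at the end. No check failed.

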